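# Dock the clay scraper and press its clip cover home

### The job

Take the red-handled scraper out of the white drying stand and slide its blade all the way down into the slot of the wooden dock. Then put the blue clip cover over it, press it straight down onto the dock until it snaps in at both ends, and keep pressing: push the snapped cover a few millimetres further down onto its rubber bumpers and finish with the robot still holding and pressing it there. Leave the pottery, jar, tiles and brush where they are.

Things in the scene. Friction and masses are not known exactly. Their poses are not given: they have to be found in the camera images.
- dock: Pale wooden block fixed to the table, 60 (x) x 104 (y) x 45 (z) mm, with a slot in its top, 8 (x) x 90 (y) mm, 38 mm deep, edges chamfered 3 mm. Origin: centre of its underside, on the table; z up, y along the slot. At each y end are a sprung steel roller catch and below it a black rubber bumper. Same when turned half round.
- slot_mouth (a point): Centre of the slot's mouth, on the dock's top face, 45 mm above the table.
- roller_axis (a point): Middle of the roller catch at the dock's +y end, 34 mm up and 54.5 mm from the dock's middle; its twin is at the -y end. Roller 12 mm thick, 40 mm long along the dock's x; it springs inward up to 7 mm. The bumper below it: 40 mm (x), from 59.5 to 71.5 mm from the middle (y), top 24 mm up, sprung downward.
- stand: White plastic drying stand fixed to the table, 50 (x) x 110 (y) x 40 (z) mm, slot 8 x 90 mm along y, 37 mm deep. Origin: centre of its underside. The scraper starts here with its handle resting on the stand's top.
- scraper_handle (a point): Centre of the scraper's red handle, 22 (x) x 84 (y) x 36 (z) mm. Below it, in its middle plane, the flat steel blade, 4 (x) x 80 (y) mm, reaches 52 mm below this point. z up, y along blade and handle. 0.1 to 0.18 kg. Fully home in the dock the handle's underside rests on the dock's top, this point 63 mm above the table. Same when turned half round.
- cover_grip (a point): Centre of the grip bar, 20 (x) x 60 (y) x 32 (z) mm, on the blue clip cover. z up, y along bar. The bar stands on the cover's top plate, 44 (x) x 135 (y) x 6 (z) mm, upper face 16 mm below this point. Legs at the y ends (61.5 to 67.5 mm from the middle, 40 mm wide) reach 90 mm below this point. Starts standing on its legs on the table. 0.1 to 0.18 kg. Same when turned half round.
- cover_foot (a point): Middle of the cover's foot underside, between the legs, 90 mm below the grip centre. A yellow ridge 8 mm thick runs inside each foot, axis 4 mm above this. On the dock (same centre, y along its y) this point's height: 37 mm ridges meet rollers, then 8 to 20 N to ride over; near 30 mm the force drops, catches pull it down; 24 mm feet meet bumpers; 23 mm snapped and let go; 18 mm bumpers' stop.
- bumper_left (a joint): Depth in m by which the rubber bumper at the dock's +y end is pressed: 0 free, 0.001 cover snapped but not pressed, 0.006 its stop. Spring 1.5 N per mm.
- bumper_right (a joint): The same for the bumper at the dock's -y end.
- mug_a: Dark green mug, 90 mm tall, bystander. Origin: centre of its underside.
- mug_b: Dark green mug, 85 mm tall, bystander. Origin: centre of its underside.
- bowl: White bowl, 130 mm wide, 55 mm tall, bystander. Origin: centre of its underside.
- glaze_jar: White jar with a red cap, 75 mm tall, bystander. Origin: centre of its underside.
- tile_a: Blue glaze test tile 50 x 50 x 8 mm lying flat, bystander. Origin: centre of its underside.
- tile_b: Brown glaze test tile 50 x 50 x 8 mm lying flat, bystander. Origin: centre of its underside.
- brush: Brush lying on the table, bystander. Origin: on its underside.

How it is judged:
On the way, in this order (a step that is already met when the one before it is completed fails the run):
1. the scraper's blade is fully home in the dock's slot, before the cover is on (horizontal distance between scraper_handle and dock below 0.01 m and z of scraper_handle in the frame of dock below 0.066 m and angle between the y axis of scraper_handle and the y axis of dock, either way round below 0.15 rad and angle between scraper_handle's own z axis and vertical below 0.12 rad and not (horizontal distance between cover_grip and dock below 0.012 m and z of cover_grip in the frame of dock below 0.126 m and angle between the y axis of cover_grip and the y axis of dock, either way round below 0.12 rad and angle between cover_grip's own z axis and vertical below 0.06 rad)), for 0.2 s.
2. the cover is pressed down and snapped past both catches, scraper still home (horizontal distance between scraper_handle and dock below 0.01 m and z of scraper_handle in the frame of dock below 0.066 m and angle between the y axis of scraper_handle and the y axis of dock, either way round below 0.15 rad and angle between scraper_handle's own z axis and vertical below 0.12 rad and horizontal distance between cover_grip and dock below 0.012 m and z of cover_grip in the frame of dock below 0.1155 m and angle between the y axis of cover_grip and the y axis of dock, either way round below 0.12 rad and angle between cover_grip's own z axis and vertical below 0.06 rad), for 0.1 s.
At the end, for the whole second after the job is handed in: Scraper home in the dock (handle within 3 mm of its top, 10 mm of the middle, upright). Cover snapped, level, within 12 mm of the middle, grip centre below 111.5 mm, both bumpers held at least 1.8 mm down, the robot still pressing on it (over 3 N) (horizontal distance between scraper_handle and dock below 0.01 m and z of scraper_handle in the frame of dock below 0.066 m and angle between the y axis of scraper_handle and the y axis of dock, either way round below 0.15 rad and angle between scraper_handle's own z axis and vertical below 0.12 rad and horizontal distance between cover_grip and dock below 0.012 m and z of cover_grip in the frame of dock below 0.1115 m and angle between the y axis of cover_grip and the y axis of dock, either way round below 0.12 rad and angle between cover_grip's own z axis and vertical below 0.06 rad and value of joint each of bumper_left, bumper_right above 0.0018 m and contact force between any of the fingers, the arm and cover above 3 N); the arm keeps its last pose, push and grip.
It fails at once if a bystander is moved by more than 3 cm (distance of any of mug_a, mug_b, bowl, glaze_jar, tile_a, tile_b, brush from where it was at the start of the episode above 0.03 m).
It also fails if it takes over 62 s, if anything falls off the work surface, if the arm or the gripper's body presses on something with over 40 N, if the wrist force passes 120 N, or if a joint passes its speed limit or range.

### The arm

A 7-joint arm with a two-finger parallel gripper is mounted at the origin on the work surface. World frame = base frame: x ahead of the robot, y to its left, z up, the work surface at z = 0. Lengths are in m, angles in rad, forces in N, time in s.
With the tool pointing down it reaches from about 0.425 to 0.825 m from the base axis. Payload 3.6 kg.
Tool frame: the origin (TCP) lies where the fingers leave the gripper's body, on its centre line; the fingertips stand 73 mm ahead of it and the grasp point (between the pads) lies 54 mm ahead of it; z points along the fingers, y is the line along which they close (so a half turn about z gives the same grasp; the last joint's range is limited). The gripper opens to 85 mm and grips with 20 to 120 N. Pads are 22 mm wide; open, the fingers measure 114 mm over their backs; the gripper's body (76 mm by 85 mm) begins 54 mm behind the grasp point. The pads swing forward as they close: fully open they stand 13 mm farther back than shut.
Start: joints at [-1.2, 0.615, -0.013, 1.423, 0.008, 1.103, -0.04], TCP at [0.251, 0.599, 0.304] pointing down, gripper open.
Joint ranges: [-3.12, 3.12], [-0.3, 2.06], [-1.34, 1.32], [0.26, 2.42], [-1.36, 4.5], [0.01, 1.98], [-2.84, 2.84]. Speed limits (rad/s): [2.79, 2.79, 3.14, 3.14, 3.14, 3.14, 3.14].

### API

Orientations are given as a unit quaternion [x, y, z, w].
In Python, from station import arm, snapshot, camera_info, ticket gives the robot as it stands. Calls block until the motion is done:
- arm.movep(position, orientation): joint-space move of the TCP to a pose.
- arm.line_to(position, velocity=0.15, ori=None): straight line of the TCP; ori=None keeps the orientation; velocity is the mean speed in m/s.
- arm.move_j(angles): joint-space move.
- arm.move_gripper(opening, effort=None): opening from 0.0 (shut) to 1.0 (fully open); effort is the grip in N (None keeps the last); returns when the fingers have stopped.
- arm.pause(seconds).
- arm.ik(position, orientation): joint angles nearest the present ones, or None.
- snapshot(name): name is "side" or "top" or "wrist"; returns the picture (420x560x3 uint8, blue, green, red); there is no depth.
- camera_info(name): a dict with "fx", "fy", "cx", "cy" (pixels), "dist_coeffs" ([k1, k2, p1, p2, k3] as OpenCV has them; the pictures are not rectified), "R" (3x3) and "t" (3): a world point X has camera coordinates R X + t; the wrist camera has in their place "T_tool_cam" (4x4, takes a point from camera to tool coordinates, whose origin is the TCP and whose axes are the flange's). Camera axes: x right, y down, z forward; pixel columns grow to the right and rows downward; lengths in m; the calibration is good to about 2 mm. A picture is of the moment at which its call begins: read the wrist's pose just before it. camera_info takes no time and is no camera call.
A pose or a line that the arm cannot do raises arm.MotionError and nothing moves.
- ticket.finish_job(): hands the job in; it is judged then, once.
Readings, each from a call of its own:
- arm.read_time(): time.
- arm.read_joint_positions(): joint angles.
- arm.read_dq(): joint speeds.
- arm.read_effort(): joint torques, N m.
- arm.read_tool_pos(): TCP position.
- arm.read_eef_rot(): TCP orientation.
- arm.read_ft_force(): force on the tool from outside, world axes, zero at the start.
- arm.read_wrist_torque(): the same for the moment, N m.
- arm.read_opening(): opening from 0.0 (shut) to 1.0 (fully open).
- arm.read_finger_force(): force on a finger pad.
Only numpy, scipy, OpenCV 4.12 (cv2) and the standard library are available. Lean on these libraries where they do the work, as an engineer would, in place of code of your own. Each camera call takes 0.05 s, during which the arm holds its last target. There are 200 camera calls.

## Working session

There is one attempt and no reset: what is moved stays moved. The work goes in short steps, each a Python script; the robot and the scene stay as the last script left them, time stands still between calls to the robot, and variables do not carry over. Pictures are saved under pics/ and viewed, at most 10 in all, crops included, and the job is handed in when it is done.

```bash
mkdir -p pics; ls
python3 - <<'E'
from station import arm, snapshot, camera_info
import cv2
for n in ("top","side","wrist"):
    cv2.imwrite(f"pics/{n}0.png",snapshot(n)); print(n,camera_info(n))
print(arm.read_tool_pos(),arm.read_eef_rot(),arm.read_time(),arm.read_opening())
E
```

```text
pics
top {'fx': 433.9357163899298, 'fy': 433.9357163899298, 'cx': 277.8761705937772, 'cy': 206.4552645549644, 'dist_coeffs': array([0.01037475, 0.        , 0.        , 0.        , 0.        ]), 'R': array([[ 0.00891445, -0.99974868, -0.02056945],
       [-0.99610251, -0.00707304, -0.0879191 ],
       [ 0.08775152,  0.02127304, -0.99591522]]), 't': array([0.06976277, 0.56593955, 1.0496545 ])}
side {'fx': 430.5986651691199, 'fy': 430.5986651691199, 'cx': 266.3247579350373, 'cy': 205.34346788311208, 'dist_coeffs': array([0.01178104, 0.        , 0.        , 0.        , 0.        ]), 'R': array([[ 0.99132484, -0.13000257,  0.01934935],
       [-0.05363429, -0.53452197, -0.84345102],
       [ 0.11999346,  0.83509616, -0.5368575 ]]), 't': array([-0.55673247,  0.13852073,  1.18716361])}
wrist {'fx': 372.6237587892016, 'fy': 372.6237587892016, 'cx': 279.72768897246647, 'cy': 206.93248135657046, 'dist_coeffs': array([0.03033931, 0.        , 0.        , 0.        , 0.        ]), 'T_tool_cam': array([[ 8.23393099e-04, -9.47514938e-01, -3.19710439e-01,
         8.22952315e-02],
       [ 9.99999649e-01,  8.30472350e-04,  1.14190369e-04,
         2.81065237e-04],
       [ 1.57313599e-04, -3.19710420e-01,  9.47515289e-01,
        -7.01715009e-02],
       [ 0.00000000e+00,  0.00000000e+00,  0.00000000e+00,
         1.00000000e+00]])}
[0.25101266 0.59908691 0.30300304] [ 1.97059787e-01  9.80390955e-01 -9.91535454e-04 -1.80774236e-04] 0.15 0.9993178888815764
```

View pics/top0.png

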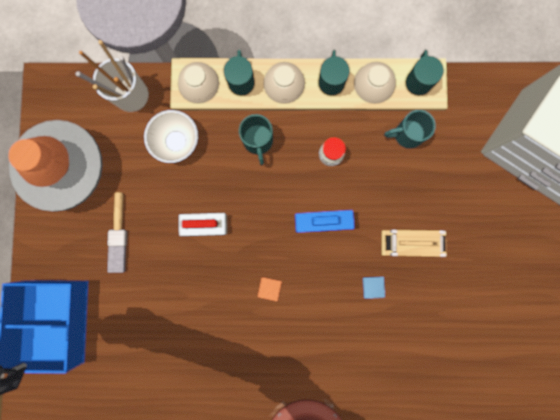

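View pics/side0.png

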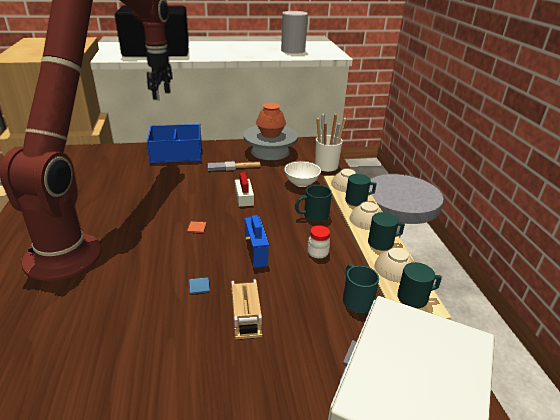

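The top view shows the stand with the scraper at about (202,224), the cover at (325,221), and the dock at (414,243). All three lie roughly along world y.

```bash
cat > h.py <<'E'
import numpy as np, cv2
from station import arm, snapshot, camera_info
from scipy.spatial.transform import Rotation as Rn
def cam(n):
    c=camera_info(n); K=np.array([[c['fx'],0,c['cx']],[0,c['fy'],c['cy']],[0,0,1]]); d=np.array(c['dist_coeffs'])
    if 'R' in c: R=np.array(c['R']); return K,d,R.T,-R.T@c['t']
    T=np.eye(4); T[:3,:3]=Rn.from_quat(arm.read_eef_rot()).as_matrix(); T[:3,3]=arm.read_tool_pos()
    T=T@c['T_tool_cam']; return K,d,T[:3,:3],T[:3,3]
def topl(C,px,z):
    K,d,R,o=C; p=cv2.undistortPoints(np.array(px,float).reshape(-1,1,2),K,d).reshape(-1,2)
    v=np.c_[p,np.ones(len(p))]@R.T; return o+v*((z-o[2])/v[:,2])[:,None]
def proj(C,X):
    K,d,R,o=C; return cv2.projectPoints((np.atleast_2d(X)-o)@R,np.zeros(3),np.zeros(3),K,d)[0].reshape(-1,2)
def mask(im,c):
    h=cv2.cvtColor(im,cv2.COLOR_BGR2HSV); H,S,V=cv2.split(h)
    if c=='red': m=((H<6)|(H>174))&(S>170)&(V>100)
    if c=='blue': m=(H>102)&(H<125)&(S>140)&(V>80)
    if c=='tan': m=(H>8)&(H<28)&(S>50)&(S<160)&(V>140)
    if c=='white': m=(S<40)&(V>170)
    return m.astype(np.uint8)
def rect(C,m,z,roi=None):
    """largest blob in roi -> world polygon on plane z -> min area rect (centre, sizes, yaw of long axis)"""
    if roi: q=np.zeros_like(m); x0,y0,x1,y1=roi; q[y0:y1,x0:x1]=m[y0:y1,x0:x1]; m=q
    c=max(cv2.findContours(m,0,1)[0],key=cv2.contourArea).reshape(-1,2)
    P=topl(C,c,z)[:,:2]; (ctr,(w,h),a)=cv2.minAreaRect((P*1000).astype(np.float32))
    if w<h: w,h,a=h,w,a+90
    return np.round(np.array(ctr)/1000,4),round(w,1),round(h,1),round((a+0)%180,1)
def quat(yaw): # tool down; tool y axis at world angle yaw
    y=np.array([np.cos(yaw),np.sin(yaw),0]); z=np.array([0,0,-1.]); return Rn.from_matrix(np.c_[np.cross(y,z),y,z]).as_quat()
E
python3 - <<'E'
from h import *
im=cv2.imread('pics/top0.png'); C=cam('top')
print('red',rect(C,mask(im,'red'),.076,(170,200,240,250)))
print('white',rect(C,mask(im,'white'),.04,(170,200,240,250)))
print('blue',rect(C,mask(im,'blue'),.074,(280,190,370,250)))
print('tan',rect(C,mask(im,'tan'),.045,(370,220,460,270)))
print('green centers',topl(C,[(256,133),(416,128),(332,150),(373,287),(270,289),(172,137)],.05)[:,:2])
z=cv2.resize(im[190:270,170:460],None,fx=2.7,fy=2.7,interpolation=cv2.INTER_CUBIC); cv2.imwrite('pics/z.png',z)
# tool axes
print(Rn.from_quat(arm.read_eef_rot()).as_matrix().round(2))
for p in [(.56,.17,.25),(.57,-.1,.25),(.53,-.3,.25)]:
  for y in (0,np.pi): print(p,y,arm.ik(p,quat(y)))
E
```

```text
red (array([0.5204, 0.258 ]), 78.3, 14.2, 90.5)
white (array([0.5198, 0.2605]), 110.5, 53.9, 91.1)
blue (array([ 0.5276, -0.0362]), 135.3, 42.9, 94.0)
tan (array([ 0.4783, -0.2679]), 125.9, 66.8, 90.5)
green centers [[ 0.74424535  0.12922119]
 [ 0.75787428 -0.26176407]
 [ 0.70258506 -0.05722054]
 [ 0.3731856  -0.15342887]
 [ 0.36573256  0.09077587]
 [ 0.73335283  0.33653019]]
[[-0.92  0.39 -0.  ]
 [ 0.39  0.92 -0.  ]
 [-0.   -0.   -1.  ]]
(0.56, 0.17, 0.25) 0 [-0.53249817  0.58680022  0.3207985   1.6935024  -0.22519899  0.89768192
 -0.12070225]
(0.56, 0.17, 0.25) 3.141592653589793 [-0.02970634  0.61241792 -0.48931243  1.67656996  0.34152787  0.93856507
  2.49391842]
(0.57, -0.1, 0.25) 0 [-0.11663109  0.58794177  0.40327973  1.71384226 -0.28215436  0.89750152
  0.40334266]
(0.57, -0.1, 0.25) 3.141592653589793 [-0.47453144  0.82203303  1.13313495  1.72448345 -0.81511275  1.14723193
 -2.23622388]
(0.53, -0.3, 0.25) 0 [ 0.05235206  0.70798546  0.74762402  1.6315991  -0.54501005  1.02142268
  0.97256835]
(0.53, -0.3, 0.25) 3.141592653589793 [-0.10240182  0.86474966  1.13272887  1.63620799 -0.83305451  1.19769966
 -1.91712612]
```

View pics/z.png

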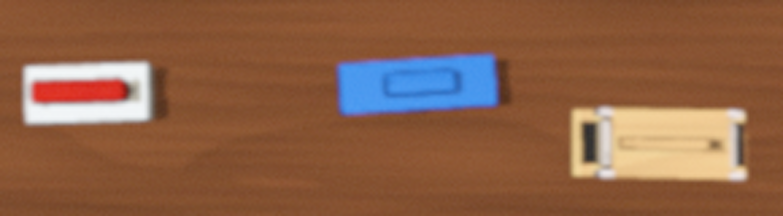

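The zoomed crop shows the handle lying toward the stand's +y side, the cover turned about 4°, and the dock nearly square with its slot along y. I'll hover the wrist camera over each one to refine the poses.

Run:
```python
from h import *
q=quat(0)
for n,p in (('dock',(.478,-.262,.26)),('cover',(.528,-.036,.28)),('stand',(.520,.258,.27))):
    arm.movep(p,q); arm.pause(.2); C=cam('wrist'); im=snapshot('wrist'); cv2.imwrite(f'pics/w_{n}.png',im)
    np.savez(f'pics/w_{n}.npz',R=C[2],o=C[3]); print(n,arm.read_time(),arm.read_tool_pos().round(4))
a=[cv2.resize(cv2.imread(f'pics/w_{n}.png'),(400,300)) for n in ('dock','cover','stand')]
cv2.imwrite('pics/m1.png',np.vstack([np.hstack(a[:2]),np.hstack([a[2],a[2]*0])]))
```

```text
dock 3.525 [ 0.4782 -0.2617  0.26  ]
cover 4.7 [ 0.5278 -0.0378  0.2801]
stand 6.0833 [0.5205 0.2564 0.2703]
```

View pics/m1.png

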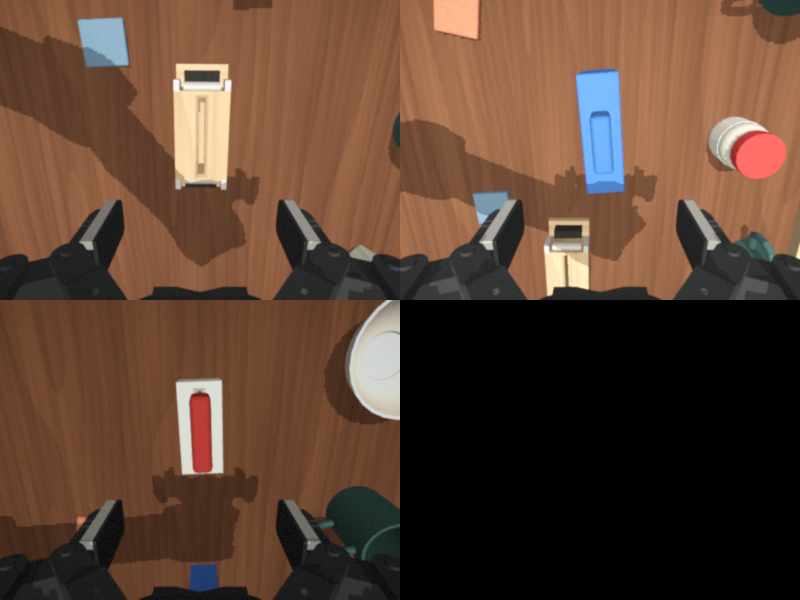

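The wrist pictures show each target cleanly (montage scale 1/1.4). The dock slot runs from (202,95) to (202,178), the cover bar is at (601,143) and the red handle at (201,432).

Run:
```python
from h import *
K,d,_,_=cam('wrist')
def ld(n): f=np.load(f'pics/w_{n}.npz'); return cv2.imread(f'pics/w_{n}.png'),(K,d,f['R'],f['o'])
im,C=ld('stand')
print('red',rect(C,mask(im,'red'),.076,(235,100,325,260))); print('white',rect(C,mask(im,'white'),.04,(235,100,325,260)))
im,C=ld('cover'); print('blue plate',rect(C,mask(im,'blue'),.074,(230,80,340,280)))
im,C=ld('dock'); print('tan',rect(C,mask(im,'tan'),.045,(230,125,340,255)))
V=cv2.cvtColor(im,cv2.COLOR_BGR2HSV)[...,2]
g=V[120:258,262:302]; 
for thr in (150,165,180,190): 
    m=np.zeros_like(V); m[125:255,262:304]=(V[125:255,262:304]<thr); print(thr,rect(C,m,.045))
a=cv2.resize(im[80:280,230:340],None,fx=3,fy=3)
im,C=ld('cover'); b=cv2.resize(im[80:280,230:340],None,fx=3,fy=3)
print(V[190,235:330:2])
cv2.imwrite('pics/m2.png',np.hstack([a,b]))
```

```text
red (array([0.5222, 0.2639]), 83.1, 19.0, 92.2)
white (array([0.5218, 0.2591]), 110.8, 50.6, 92.1)
blue plate (array([ 0.5308, -0.0537]), 98.7, 42.7, 94.3)
tan (array([ 0.4842, -0.2634]), 108.4, 83.5, 91.7)Traceback (most recent call last):
  File "<stdin>", line 11, in <module>
  File "h.py", line 24, in rect
    c=max(cv2.findContours(m,0,1)[0],key=cv2.contourArea).reshape(-1,2)
      ~~~^^^^^^^^^^^^^^^^^^^^^^^^^^^^^^^^^^^^^^^^^^^^^^^^
ValueError: max() iterable argument is empty
```

Run:
```python
from h import *
K,d,_,_=cam('wrist')
def ld(n): f=np.load(f'pics/w_{n}.npz'); return cv2.imread(f'pics/w_{n}.png'),(K,d,f['R'],f['o'])
im,C=ld('dock'); V=cv2.cvtColor(im,cv2.COLOR_BGR2HSV)[...,2]
for r in (150,190,230): print('dock',r,V[r,240:328:2])
a=cv2.resize(im[80:280,230:340],None,fx=3,fy=3)
im,C=ld('cover'); h=cv2.cvtColor(im,cv2.COLOR_BGR2HSV)
for c in (110,150,190,255,262): print('cover',h[c,281])
b=cv2.resize(im[80:280,230:340],None,fx=3,fy=3)
cv2.imwrite('pics/m2.png',np.hstack([a,b]))
```

```text
dock 150 [137 159 233 247 247 246 243 245 247 249 255 255 255 255 255 255 252 231
 222 190 233 249 246 226 220 233 250 255 254 250 246 249 251 254 254 255
 255 255 254 255 250 183 139 144]
dock 190 [142 140 214 247 251 250 248 249 251 251 250 250 249 247 254 255 252 231
 220 234 251 252 250 210 228 238 254 255 252 247 245 248 251 254 255 254
 254 255 255 252 195 147 149 148]
dock 230 [ 97  95 158 246 253 252 252 251 252 254 255 254 254 251 253 253 245 214
 195 160 163 162 162 201 227 247 254 252 249 247 246 248 252 254 251 252
 254 253 252 203 150 147 145 144]
cover [105 131 255]
cover [105 132 255]
cover [105 138 255]
cover [107 159 204]
cover [108 155 205]
```

View pics/m2.png

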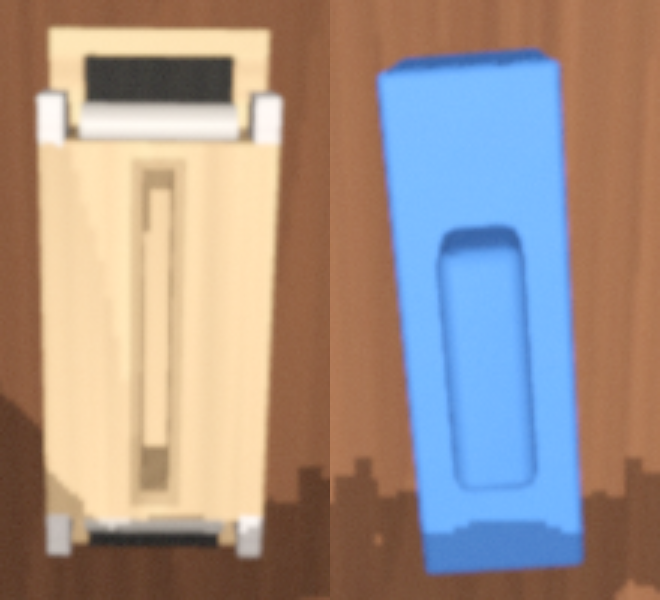

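The crop gives the corner pixels. The slot's chamfer outline has corners (133,160), (184,160), (182,503) and (132,503). The cover plate's top corners, in its half, are (50,72), (228,63), (252,563) and (97,572).

Run:
```python
from h import *
K,d,_,_=cam('wrist')
def ld(n): f=np.load(f'pics/w_{n}.npz'); return (K,d,f['R'],f['o'])
def show(n,C,pts,z):
    P=topl(C,np.array(pts)/3+[230-.33,80-.33],z)[:,:2]; u=(P[0]+P[1]-P[2]-P[3])/2
    print(n,P.mean(0).round(4),'len',np.linalg.norm(u).round(4),'wid',np.linalg.norm((P[0]-P[1]+P[3]-P[2])/2).round(4),'yaw',np.degrees(np.arctan2(u[1],u[0])).round(2))
C=ld('dock'); show('slot',C,[(133,160),(184,160),(182,503),(132,503)],.045)
show('dockface',C,[(40,140),(281,140),(268,480),(45,480)],.045)
C=ld('cover'); show('plate',C,[(50,72),(228,63),(252,563),(97,572)],.074)
show('bar',C,[(111,248),(190,246),(206,488),(127,490)],.106)
```

```text
slot [ 0.4804 -0.2636] len 0.0947 wid 0.0134 yaw 89.98
dockface [ 0.4806 -0.2577] len 0.0927 wid 0.0611 yaw 89.58
plate [ 0.53   -0.0367] len 0.1334 wid 0.0426 yaw 93.86
bar [ 0.5299 -0.036 ] len 0.0586 wid 0.0182 yaw 93.56
```

Run:
```python
from h import *
q=quat(np.radians(2.2)); x,y=.5222,.2639
arm.movep((x,y,.20),q); arm.line_to((x,y,.122),.12); arm.pause(.2); print(arm.read_tool_pos().round(4),arm.read_ft_force().round(1))
arm.move_gripper(0.,50); print('op',arm.read_opening(),arm.read_finger_force(),arm.read_tool_pos().round(4))
arm.line_to((x,y,.20),.1); print(arm.read_opening(),arm.read_ft_force().round(1))
arm.movep((.4805,-.2636,.25),quat(0)); arm.pause(.2); print(arm.read_tool_pos().round(4),arm.read_time(),arm.read_ft_force().round(1))
C=cam('wrist'); a=snapshot('wrist'); b=snapshot('side')
np.savez('pics/w_held.npz',R=C[2],o=C[3]); cv2.imwrite('pics/w_held.png',a); cv2.imwrite('pics/s_held.png',b)
cv2.imwrite('pics/m3.png',np.hstack([cv2.resize(a,(400,300)),cv2.resize(b[160:385,130:430],(400,300))]))
```

```text
[0.5227 0.264  0.1229] [-0.1 -0.  -0.3]
op 0.24488391555132116 49.496830701828 [0.5223 0.2639 0.1221]
0.2446612317544106 [-0.6  0.3 -1.8]
[ 0.4811 -0.2627  0.2498] 11.125 [ 0.1 -0.7 -2.2]
```

View pics/m3.png

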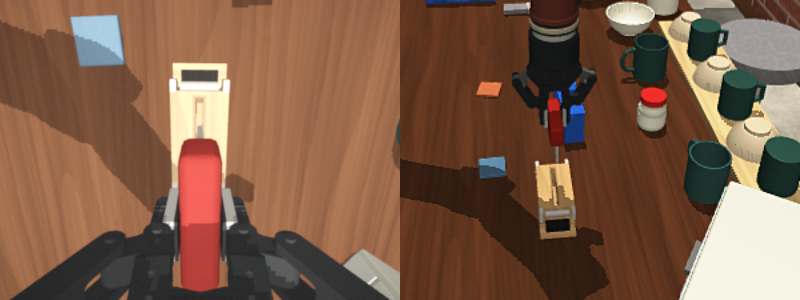

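The wrist view shows the scraper held straight, its handle's far end at (200,142), and the side view confirms it. I'll check y from the handle end and then insert in steps, watching the force.

Run:
```python
from h import *
f=np.load('pics/w_held.npz'); K,d,_,_=cam('wrist'); C=(K,d,f['R'],f['o']); im=cv2.imread('pics/w_held.png')
m=mask(im,'red'); ys,xs=np.nonzero(m); print('red px',xs.min(),xs.max(),ys.min(),ys.max(), 'end y @top',topl(C,[(280,ys.min())],.2038)[0].round(4),'expect',-.2627+.042)
x,y=.4805,-.2636
arm.line_to((x,y,.175),.15); arm.pause(.3); p=arm.read_tool_pos(); print(p.round(4),arm.read_ft_force().round(1))
for z in (.160,.150,.140,.133,.129,.127):
    arm.line_to((x,y,z),.06); F=arm.read_ft_force(); print(z,arm.read_tool_pos().round(4),F.round(1))
    if abs(F[2])>15 or np.hypot(F[0],F[1])>12: break
print(arm.read_time())
```

```text
red px 251 309 195 407 end y @top [ 0.4812 -0.2153  0.2038] expect -0.22069999999999998
[ 0.4808 -0.2638  0.1758] [ 0.4 -0.3 -0.4]
0.16 [ 0.4802 -0.2634  0.1593] [-0.4  0.7 -1.3]
0.15 [ 0.4803 -0.2634  0.1495] [ 0.6  0.2 -2. ]
0.14 [ 0.4803 -0.2634  0.1395] [ 0.8  0.5 -1.1]
0.133 [ 0.4803 -0.2634  0.1326] [-0.1  1.  -0.7]
0.129 [ 0.4804 -0.2635  0.1288] [ 0.  -0.1 -1.1]
0.127 [ 0.4806 -0.2638  0.1271] [ 0. -1.  1.]
13.975
```

Run:
```python
from h import *
x,y=.4805,-.2636
arm.move_gripper(.6); arm.line_to((x,y,.16),.1); arm.line_to((x,y,.27),.25); arm.pause(.2)
C=cam('wrist'); im=snapshot('wrist'); print(rect(C,mask(im,'red'),.081,(200,80,360,300)),arm.read_time(),arm.read_tool_pos().round(4))
s=snapshot('side'); cv2.imwrite('pics/m4.png',np.hstack([cv2.resize(im[60:300,200:360],(400,600)),cv2.resize(s[250:370,200:280],(400,600))]))
```

```text
(array([ 0.4808, -0.2233]), 15.9, 2.8, 0.1) 15.7 [ 0.4801 -0.2632  0.2686]
```

View pics/m4.png

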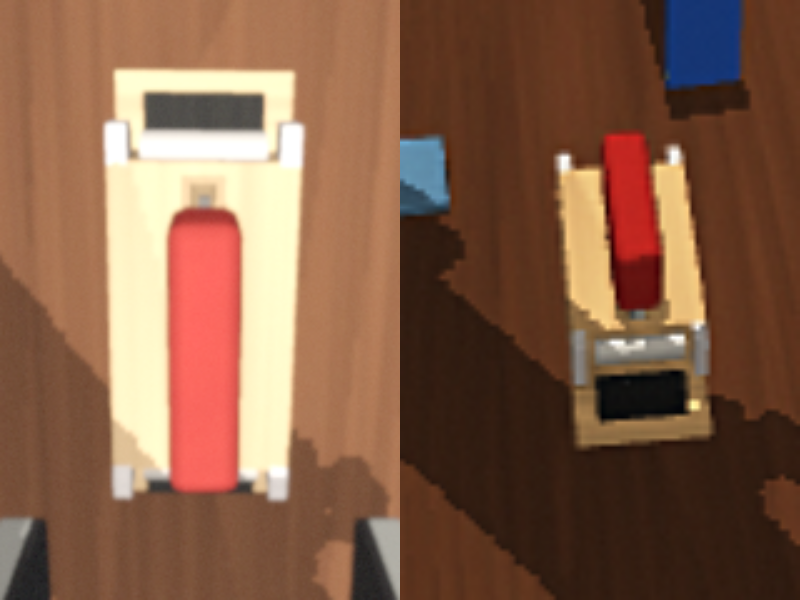

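Left view: the handle (168–240, 208–490) sits centred on the dock, on its top face. Right view: it stands upright. The scraper is home, so I'll fetch the cover.

Run:
```python
from h import *
C=cam('wrist'); print('handle ends',topl(C,[(281,145.5),(281,256)],.081)[:,:2].round(4))
q=quat(np.radians(3.7)); x,y=.530,-.0365
arm.move_gripper(1.0)
arm.movep((x,y,.22),q); arm.line_to((x,y,.150),.12); arm.pause(.2); print(arm.read_tool_pos().round(4),arm.read_ft_force().round(1))
arm.move_gripper(0.,100); g=arm.read_tool_pos(); print('op',arm.read_opening(),arm.read_finger_force(),g.round(4))
arm.line_to((x,y,.25),.15); print(arm.read_opening(),arm.read_ft_force().round(1))
arm.movep((.4805,-.2636,.25),quat(0)); arm.pause(.3); print(arm.read_tool_pos().round(4),arm.read_time(),arm.read_ft_force().round(1))
C=cam('wrist'); a=snapshot('wrist'); b=snapshot('side')
cv2.imwrite('pics/m5.png',np.hstack([cv2.resize(a,(400,300)),cv2.resize(b[160:385,130:430],(400,300))]))
```

```text
handle ends [[ 0.4808 -0.2229]
 [ 0.481  -0.3073]]
[ 0.5304 -0.0366  0.1508] [ 0.4 -0.6 -0.2]
op 0.21818265989853686 98.0177092552185 [ 0.5302 -0.0366  0.1503]
0.21694452059261923 [ 1.2 -0.5 -1.6]
[ 0.4812 -0.2623  0.2498] 20.725 [-1.1  0.4 -1.8]
```

View pics/m5.png

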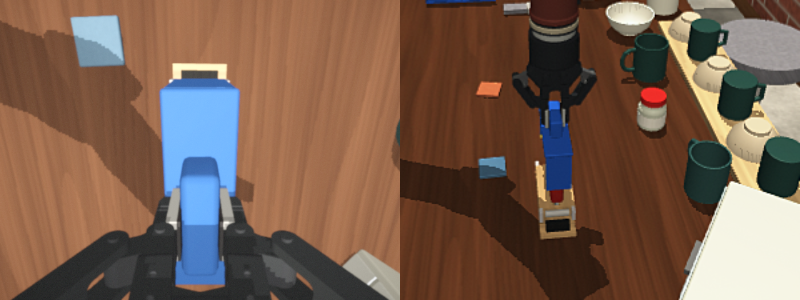

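Scraper ends put its centre at y ≈ -0.265 (home). The cover is held level and square above the dock, plate at (200,135), and legs straddling it. Now I'll press down, with foot height ≈ TCP z − 0.150.

Run:
```python
from h import *
x,y=.4805,-.2640
arm.line_to((x,y,.200),.15); arm.pause(.3); print(arm.read_tool_pos().round(4),arm.read_ft_force().round(1))
for z in (.192,.187,.184,.181,.178,.175,.172,.1705):
    arm.line_to((x,y,z),.03); F=arm.read_ft_force(); print(z,arm.read_tool_pos().round(4),F.round(1),arm.read_wrist_torque().round(2),round(arm.read_opening(),4))
    if np.linalg.norm(F)>50: break
arm.pause(.3); print(arm.read_tool_pos().round(4),arm.read_ft_force().round(1),arm.read_time())
```

```text
[ 0.4808 -0.2643  0.2008] [ 0.9  0.2 -1. ]
0.192 [ 0.4804 -0.2639  0.1917] [ 0.3  0.6 -1.4] [-0.    0.01 -0.01] 0.219
0.187 [ 0.4809 -0.2639  0.1874] [0.5 1.8 2.9] [ 0.39 -0.03 -0.04] 0.2136
0.184 [ 0.4808 -0.2642  0.1849] [-0.8  1.3  7. ] [ 0.57  0.13 -0.09] 0.2198
0.181 [ 0.4808 -0.2638  0.1812] [1.  1.5 2.7] [ 0.35 -0.15 -0.11] 0.2147
0.178 [ 0.4809 -0.2633  0.1766] [ 3.   0.3 -8.6] [-0.01 -0.83 -0.1 ] 0.2119
0.175 [ 0.4807 -0.2634  0.1736] [  4.5  -0.3 -13. ] [-0.05 -1.13 -0.16] 0.2165
0.172 [ 0.4805 -0.2638  0.1729] [ 0.9  2.3 -0.3] [ 0.64 -0.43 -0.  ] 0.2202
0.1705 [ 0.4805 -0.264   0.1717] [0.6 2.9 6.3] [ 1.02 -0.2   0.05] 0.2103
[ 0.4805 -0.264   0.1717] [1.8 4.  5.4] 24.1417
```

The force trace shows the catches ridden over, then pulling in, then bumper contact. I'll press a bit deeper and verify.

Run:
```python
from h import *
x,y=.4805,-.2640
for z in (.169,.1675):
    arm.line_to((x,y,z),.03); arm.pause(.4); print(z,arm.read_tool_pos().round(4),arm.read_ft_force().round(1),arm.read_wrist_torque().round(2),Rn.from_quat(arm.read_eef_rot()).as_matrix()[:,2].round(4),arm.read_opening())
C=cam('wrist'); a=snapshot('wrist'); b=snapshot('side'); print(arm.read_time())
cv2.imwrite('pics/m6.png',np.hstack([cv2.resize(a,(400,300)),cv2.resize(b[220:355,160:340],(400,300))]))
```

```text
0.169 [ 0.4805 -0.2641  0.1707] [0.5 4.4 8.5] [ 1.18 -0.07 -0.01] [ 0.0015  0.001  -1.    ] 0.21608993122817313
0.1675 [ 0.4805 -0.2641  0.1696] [-1.1  5.4 11.6] [1.29 0.13 0.03] [ 0.0018  0.0013 -1.    ] 0.21560709251122565
25.5417
```

View pics/m6.png

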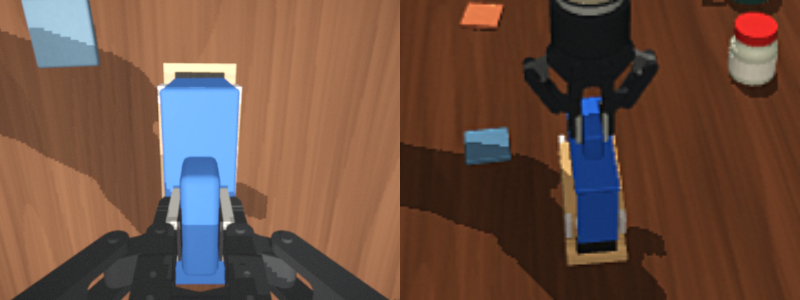

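The cover looks seated and level on the dock, plate end at (200,88) and black bumper visible. I'll relieve the 5 N side force and check the pitch by comparing the plate's far edge with the earlier free-hanging picture.

Run:
```python
from h import *
def edge(im):
    V=cv2.cvtColor(im,cv2.COLOR_BGR2HSV)[...,2].astype(float)[95:160,262:300].mean(1); g=np.diff(V); i=int(g.argmax()); w=g[i-2:i+3].clip(0); return 95+(w*np.arange(i-2,i+3)).sum()/w.sum()
def edge2(p): return edge(cv2.resize(cv2.imread(p)[:,:400],(560,420)))
print('baseline',edge2('pics/m5.png'),'pressed',edge2('pics/m6.png'))
C=cam('wrist'); c=arm.read_tool_pos()
for t in (0,.02,-.02): # predicted plate edge row for pitch t about grip (x axis)
    dy,dz=.0675,-.022; print(t,proj(C,c+[0,dy*np.cos(t)-dz*np.sin(t),-.0603+dy*np.sin(t)+(dz+.006)])[0].round(1))
for y in (-.2630,-.2620):
    arm.line_to((.4805,y,.1672),.02); arm.pause(.3); print(y,arm.read_tool_pos().round(4),arm.read_ft_force().round(1),arm.read_wrist_torque().round(2),edge(snapshot('wrist')))
print(arm.read_time())
```

```text
baseline 109.04241903124104 pressed 108.23037542662117
0 [279.1 122.5]
0.02 [279.1 121.7]
-0.02 [279.1 123.3]
-0.263 [ 0.4804 -0.2638  0.1696] [-0.8  4.7 12.1] [1.07 0.2  0.02] 108.2548468670975
-0.262 [ 0.4804 -0.2635  0.1697] [-1.1  3.9 11.3] [0.9  0.22 0.05] 108.50411814825334
26.7417
```

Run:
```python
from h import *
from station import ticket
arm.line_to((.4805,-.2605,.1665),.02); arm.pause(.6)
p=arm.read_tool_pos(); F=arm.read_ft_force(); print(p.round(4),F.round(1),arm.read_wrist_torque().round(2),arm.read_opening(),arm.read_time())
if p[2]<.1705 and F[2]>7: print(ticket.finish_job())
```

```text
[ 0.4804 -0.2631  0.1694] [-1.5  2.  12.5] [0.55 0.3  0.1 ] 0.21983726826103644 27.5917
the job is handed in; nothing more can be done
None
```

The scraper is fully home in the dock and the cover is snapped on; I handed the job in at about 28 s of the 62 s limit with the arm still pressing it at about 12 N. The hand-in call gave no verdict; from the tool height, the bumpers are about 4 to 5 mm down, perhaps 1 mm less at the +y end.

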